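# Load a gel cassette into a casting stand

### The arm

A 6-joint arm with a two-finger parallel gripper is mounted at the origin on the work surface. World frame = base frame: x ahead of the robot, y to its left, z up, the work surface at z = 0. Lengths are in m, angles in degrees, forces in N, time in s.
With the tool pointing down it reaches from about 0.375 to 0.9 m from the base axis. Payload 3.1 kg.
Tool frame: the origin (TCP) lies on the centre line of the jaws, within the pads' length; the fingertips stand 25 mm ahead of it and the grasp point (between the pads) lies 6 mm ahead of it; y points along the fingers, x is the direction in which the jaws open and shut, and the axes are right-handed (so a half turn about y gives the same grasp; the last joint's range is limited). The gripper opens to 87 mm and grips with 3 to 60 N. Pads are 19 mm wide; open, the fingers measure 117 mm over their backs; the gripper's body (75 mm by 190 mm) begins 51 mm behind the grasp point.
Start: joints at [-76.805, 30.224, 82.088, -0, 67.689, -10.227], TCP at [0.248, -0.573, 0.248] pointing down, gripper open.
Joint ranges: [-176.69, 176.69], [-43.24, 126.21], [12.49, 139.97], [-82, 262], [0, 151.66], [-163.58, 163.58]. Speed limits (degrees/s): [159.86, 159.86, 180, 180, 180, 180].

### API

Orientations are given as a 3x3 rotation matrix whose columns are the frame's x, y, z axes.
In Python, from rig import * gives the robot as it stands.
- The arm moves only by the tool play_rows, never from a script. Its argument "commands" is a list of rows, each a list of 2 entries, a list of its own where there are three numbers: the shift along the world's x, y, z in m, then the turn, a rotation vector about the world's x, y, z in rad. A call has 1 to 10 rows; each row is the pose to reach, as a shift and turn from the pose commanded when the call began; what a row does not reach only later rows make up. A row lasts 1/8 s, in which the tool goes at most 62.5 mm and 10.7 degrees, less where a joint would pass 70% of its speed; a pose out of reach is approached as far as the arm can. A call with a gripper value outside its range is refused whole. "gripper" is the finger opening in m, from 0 to 0.087, set as the call begins (left out, the last holds). The fingers move at their own pace and stop on an object; the grip force is fixed at half the most. Time passes only in rows, so rows that repeat a pose let the fingers close. It gives the time, the measured TCP pose, the force and the opening at its end, in the units of the state.
- read_state(): the state, without advancing time (a new reading comes with each control period).
- capture(name): name is "side" or "top"; returns a dict with "frame" (400x640x3 uint8, red, green, blue), "depth" (400x640 float32, m along the optical axis (not along the pixel's ray), 0 where there is no reading), "mtx" (3x3 intrinsics, pixels), "dist_coeffs" ([k1, k2, p1, p2, k3] as OpenCV has them; the pictures are not rectified), "cam_to_world" (4x4, takes a point from camera to world coordinates). Camera axes: x right, y down, z forward; pixel columns grow to the right and rows downward; lengths in m; the calibration is good to about 2 mm. A picture is of the moment at which its call begins.
- hand_in(): hands the job in, once; it reports no verdict.
The state is a dict: "time_s": time; "joint_positions": joint angles; "qvel": joint speeds; "tau": joint torques, N m; "position": TCP position; "tcp_rot": TCP orientation; "force": force on the tool from outside, world axes, zero at the start; "moment": the same for the moment, N m; "opening": opening from 0.0 (shut) to 1.0 (fully open).
Only numpy, scipy, OpenCV 4.12 (cv2) and the standard library are available. Lean on these libraries where they do the work, as an engineer would, in place of code of your own. Each camera call takes 0.05 s, during which the arm holds its last target. There are 200 camera calls.

### The job

Take the tall glass gel cassette out of the drying rack and set its foot in the slot of the casting stand, leaning on the stand's two front props, and let go of it there. Then tip it upright against the back rest, until the sprung catch has lifted over its top edge and snapped down again in front of it. Leave the two short plates in the rack and do not shift the beaker or the bottles.

Things in the scene. Friction and masses are not known exactly. Their poses are not given: they have to be found in the camera images.
- cassette_mid (a point): Centre of the gel cassette: a flat rectangular glass sandwich with white edge strips, 8 mm thick (its own x), 110 mm wide (y), 140 mm tall (z, up at the start), 0.28 kg give or take. The point lies half-way up, so its top edge is 70 mm above. It starts standing in one of the three rack slots; it is the tallest of the three plates. Front and back are alike.
- cassette_foot (a point): Centre of the cassette's lower edge, 70 mm below cassette_mid; same axes.
- short_a_mid (a point): Centre of a short plate, 8 x 110 x 85 mm (x, y, z), standing in another rack slot; stays there.
- short_b_mid (a point): Centre of the other short plate, same size; stays there.
- rack: Fixed white drying rack, base 200 x 130 x 10 mm, origin at the centre of its underside. Three slots run along its y at x = -60, 0 and +60 mm, each 10 mm wide between ribs that reach z = 36 mm; the plates stand on the base top, z = 10 mm, free to be drawn straight up.
- stand: Fixed grey casting stand. Origin on its underside below the slot's middle; x from the open front with the props (towards the robot, give or take its yaw) to the back rest, y along the slot. Base x -70 to 80 mm, y +-75 mm. Back rest: two posts, front faces at x = 8.5 mm, y +-29 to +-55 mm, up to z = 174 mm. All other stand sizes below are in this frame.
- slot (a point): Middle of the slot's floor, z = 12 mm. The slot spans x +-8.5 mm and y +-63 mm, its walls reach z = 24 mm. It takes the foot at up to about 30 degrees of lean.
- prop (a point): End of the front prop at y = +42 mm (x = -41, z = 80 mm), an 8 mm steel rod; its twin is at y = -42 mm. A cassette with its foot in the slot rests on both, leaning about 29 degrees, top towards -x.
- hood (a point): Front lower edge of the fixed hood finger at y = +42 mm (x = -8 mm, z = 162 to 174 mm, 26 mm wide); its twin is at y = -42 mm. They overhang the slot from the back rest, so the cassette cannot be lowered in upright. Upright in the slot, its top edge is at z = 152 mm and passes below them.
- catch (a joint): Sprung catch at the stand's middle, y +-10 mm: angle in rad, 0 = down (at rest), grows as its hook lifts, to 0.8. Hinge along y at x = 48, z = 147 mm; the arm runs forward over the slot (z 158 to 164 mm). A ramp before the hook (x -24 to -4, z 156 down to 147 mm) lets a top edge pushed towards +x lift the catch (a push of a few N); it then snaps down in front.
- catch_hook (a point): Lower end of the catch's hook (moves with the catch). Down, the hook's back face is at x = -2 mm, its lower end at z = 147 mm.
- beaker: Loose glass beaker, 68 mm across, 85 mm tall, in front of the stand; origin at the centre of its base. Leave alone.
- dropper: Loose amber dropper bottle, 40 mm across, 95 mm tall, origin at its base. Leave alone.
- reagent: Loose white bottle with a blue cap, 68 mm across, 150 mm tall, origin at its base. Leave alone.
Not all that is in view belongs to the job. Leave any purple look-alike of the part that bears cassette_mid alone.

How it is judged (in metres and radians):
On the way:
1. the cassette's foot is in the slot and it leans on the props, let go (z of cassette_foot in the frame of stand below 0.019 m and x of cassette_foot in the frame of stand between -0.011 and 0.011 m and y of cassette_foot in the frame of stand between -0.012 and 0.012 m and contact force between each of the fingers, the arm and cassette below 0.05 N and angle between cassette_mid's own z axis and vertical between 0.3 and 0.62 rad and x of cassette_mid in the frame of stand below -0.012 m), for 0.2 s.
At the end, for the whole second after the job is handed in: The cassette stands in the stand's slot (foot less than 7 mm above the slot floor), upright within 0.1 rad, at rest and untouched by the robot, with the catch down (under 0.06 rad) in front of its top edge; short plates, beaker and bottles within 20 mm of where they began (z of cassette_foot in the frame of stand below 0.019 m and x of cassette_foot in the frame of stand between -0.011 and 0.011 m and y of cassette_foot in the frame of stand between -0.012 and 0.012 m and contact force between each of the fingers, the arm and cassette below 0.05 N and angle between cassette_mid's own z axis and vertical below 0.1 rad and x of cassette_mid in the frame of stand above -0.004 m and value of joint catch below 0.06 rad and linear speed of cassette below 0.01 m/s and distance of each of short_a_mid, short_b_mid, beaker, dropper, reagent from where it was at the start of the episode below 0.02 m).
It fails at once if a short plate is moved more than 20 mm (distance of any of short_a_mid, short_b_mid from where it was at the start of the episode above 0.02 m).
It fails at once if the beaker or a bottle is moved more than 20 mm (distance of any of beaker, dropper, reagent from where it was at the start of the episode above 0.02 m).
It also fails if it takes over 48 s, if anything falls off the work surface, if the arm or the gripper's body presses on something with over 40 N, if the wrist force passes 120 N, or if a joint passes its speed limit or range.

## Working session

There is one attempt and no reset: what is moved stays moved. The work goes in short steps, Python scripts to look and compute and a tool call to move; the robot and the scene stay as the last step left them, time stands still between calls to the robot, and variables do not carry over. Pictures are saved under pics/ and viewed, about 8 in all and at most 12, crops included, and the job is handed in when it is done.

Besides the shell and the picture viewer there is one more tool, called after "Emit:" in YAML: its name, and indented under it one key for each argument. play_rows: Moves the arm, as the interface text tells. Its arguments: {"type":"object","properties":{"commands":{"type":"array"},"gripper":{"type":"number"}},"required":["commands"]}

```bash
mkdir -p pics; cat > h.py <<'E'
from rig import *
import numpy as np, cv2
def cloud(c):
    d=c["depth"]; h,w=d.shape
    uv=np.stack(np.meshgrid(np.arange(w),np.arange(h)),-1).reshape(-1,1,2).astype(np.float64)
    n=cv2.undistortPoints(uv,np.array(c["mtx"]),np.array(c["dist_coeffs"])).reshape(h,w,2)
    p=np.dstack([n*d[...,None],d]); T=np.array(c["cam_to_world"])
    P=p@T[:3,:3].T+T[:3,3]; P[d==0]=np.nan
    return P
def save(c,n): cv2.imwrite("pics/"+n,c["frame"][...,::-1])
E
python3 - <<'E'
from h import *
for n in ("side","top"):
    c=capture(n); save(c,n+"0.png"); np.savez(n+"0.npz",**c); print(n,np.round(c["cam_to_world"],3).tolist(),(c["depth"]>0).mean())
s=read_state(); print(s)
E
```

```text
side [[-0.997, -0.069, 0.043, 0.509], [-0.081, 0.781, -0.62, 0.66], [0.01, -0.621, -0.784, 0.975], [0.0, 0.0, 0.0, 1.0]] 0.9960546875
top [[0.013, -0.998, 0.064, 0.48], [-0.999, -0.011, 0.033, -0.039], [-0.032, -0.064, -0.997, 1.04], [0.0, 0.0, 0.0, 1.0]] 0.99598046875
{'time_s': 0.1, 'joint_positions': array([-7.68014537e+01,  3.02731732e+01,  8.21492667e+01, -2.99557443e-04,
        6.76900299e+01, -1.02280205e+01]), 'qvel': array([-0.00684265, -0.12457765, -0.12684712,  0.06721726,  0.05224634,
       -0.05619735]), 'tau': array([-1.53093156e-04, -4.40985274e+01, -1.77150500e+01,  6.34284527e-02,
        5.33715764e-02, -4.97886754e-05]), 'position': array([ 0.24835902, -0.57286424,  0.24667322]), 'tcp_rot': array([[ 3.97574779e-01, -4.52906057e-04,  9.17569665e-01],
       [-9.17567742e-01,  1.91001107e-03,  3.97574888e-01],
       [-1.93263229e-03, -9.99998073e-01,  3.43800242e-04]]), 'force': array([-0.10687002,  0.14207846,  0.38733791]), 'moment': array([0.03703041, 0.02264192, 0.00765049]), 'opening': 0.9985837475990456}
```

View pics/side0.png

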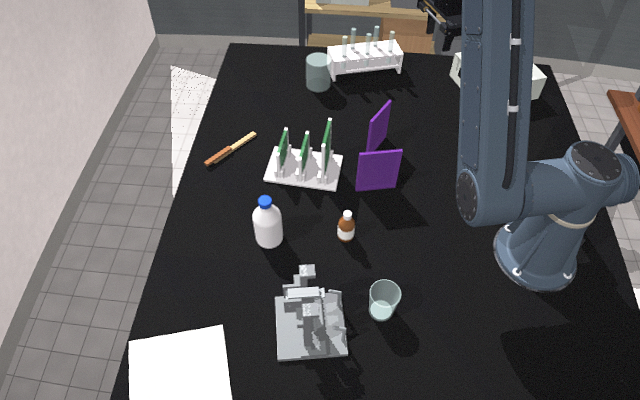

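View pics/top0.png

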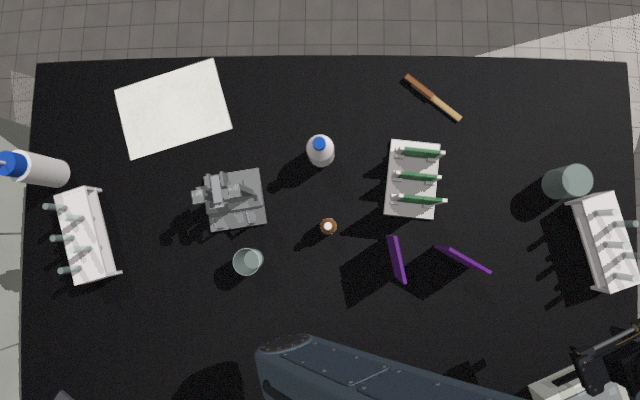

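Side view: rack at (303,168) with the tallest plate at (327,150), stand at (312,325), beaker (383,300). Top view: rack (413,180), tall plate (418,199) on the robot side, stand (236,198), beaker (248,262), dropper (328,227), reagent (320,150). The purple look-alikes are at (397,260) and (463,258).

```bash
python3 - <<'E'
from h import *
def rect(P,m):
    r=cv2.minAreaRect((P[m][:,:2]*1000).astype(np.float32)); return np.round(r[0],1),np.round(r[1],1),round(r[2],1)
for n in ("side","top"):
    c=dict(np.load(n+"0.npz")); P=cloud(c); X,Y,Z=P[...,0],P[...,1],P[...,2]
    print(n,"table z",np.nanmedian(Z[(abs(X-.45)<.05)&(abs(Y+.1)<.03)]))
    rk=(X>.4)&(X<.75)&(Y>-.5)&(Y<-.2)
    hsv=cv2.cvtColor(c["frame"],cv2.COLOR_RGB2HSV)
    rb=rk&(Z>.006)&(Z<.014)&(hsv[...,1]<40); k=cv2.morphologyEx(rb.astype(np.uint8),cv2.MORPH_OPEN,np.ones((3,3)))>0
    if k.any(): print("rack base",rect(P,k),np.nanmedian(Z[k]))
    pl=rk&(Z>.05)&(Z<.17)
    nl,l,st,ce=cv2.connectedComponentsWithStats(pl.astype(np.uint8))
    for i in range(1,nl):
        if st[i,4]>30:
            q=P[l==i]; t=q[q[:,2]>q[:,2].max()-.012]
            r=cv2.minAreaRect((t[:,:2]*1000).astype(np.float32))
            print("pl",ce[i].round(),st[i,4],"top",np.percentile(q[:,2],[50,95,99]).round(3),"c",np.round(r[0]),np.round(r[1]),round(r[2],1), t[:,:2].mean(0).round(3))
    sd=(X>.4)&(X<.8)&(Y>.1)&(Y<.4)
    for lo,hi in((.004,.02),(.02,.03),(.07,.09),(.14,.155),(.155,.17),(.17,.18)):
        m=sd&(Z>lo)&(Z<hi)&(Y>.15); 
        if m.sum()>5: print("stand",lo,hi,m.sum(),rect(P,m),np.nanmedian(Z[m]))
E
python3 - <<'E'
import cv2,sys
sys.path.insert(0,'.')
a=cv2.imread('pics/top0.png')[150:280,180:300]; b=cv2.imread('pics/side0.png')[250:380,260:380]
import numpy as np
cv2.imwrite('pics/st.png',cv2.resize(np.hstack([a,b[:130]]),None,fx=3.2,fy=3.2,interpolation=cv2.INTER_CUBIC))
E
```

```text
side table z 3.099015164387264e-05
rack base (array([ 608.1, -245.1]), array([104.6, 198.4]), 85.2) 0.009768408214242519
pl [375. 126.] 365 top [0.104 0.141 0.144] c [ 419. -322.] [79. 10.] 60.1 [ 0.419 -0.319]
pl [327. 137.] 176 top [0.13  0.152 0.154] c [ 549. -243.] [79.  9.] 84.4 [ 0.549 -0.243]
pl [283. 143.] 184 top [0.089 0.097 0.099] c [ 668. -246.] [92. 10.] 84.6 [ 0.667 -0.245]
pl [305. 145.] 146 top [0.09  0.096 0.098] c [ 607. -243.] [86.  9.] 84.2 [ 0.607 -0.242]
stand 0.004 0.02 3174 (array([600.5, 276.5]), array([250.4, 397. ]), 89.1) 0.011961635709265006
stand 0.02 0.03 556 (array([482.3, 234.5]), array([182.5, 131.2]), 8.2) 0.02436819858375705
stand 0.07 0.09 278 (array([479.2, 219. ]), array([191.2,  94. ]), 17.8) 0.07980154805154749
stand 0.14 0.155 183 (array([566.7, 242.6]), array([75.5, 92.3]), 51.0) 0.14857116013854232
stand 0.155 0.17 642 (array([559.3, 248. ]), array([78.6, 89. ]), 9.9) 0.16409726994865154
stand 0.17 0.18 427 (array([551.4, 234. ]), array([ 30.8, 113. ]), 9.6) 0.17414639324485204
top table z 0.0005389300893715587
rack base (array([ 607.5, -24
[... 270 characters left out ...]
3 0.154] c [ 548. -244.] [86.  8.] 84.3 [ 0.548 -0.245]
pl [457. 255.] 230 top [0.137 0.143 0.144] c [ 417. -327.] [77.  9.] 63.5 [ 0.418 -0.324]
stand 0.004 0.02 1973 (array([600.7, 274.1]), array([249.2, 399.2]), 89.6) 0.011744573228242405
stand 0.02 0.03 525 (array([485.5, 219.7]), array([179.8, 152.7]), 9.7) 0.02406037470027589
stand 0.07 0.09 162 (array([480.5, 208.8]), array([166.8, 109.6]), 15.5) 0.0808153803061627
stand 0.14 0.155 98 (array([567.2, 229.7]), array([76.3, 90.5]), 39.9) 0.14877337790626477
stand 0.155 0.17 450 (array([559.1, 217.4]), array([90.9, 85.3]), 79.4) 0.16385644089193652
stand 0.17 0.18 329 (array([551.5, 230.5]), array([ 30.9, 110.2]), 9.8) 0.17405733300242865
```

View pics/st.png

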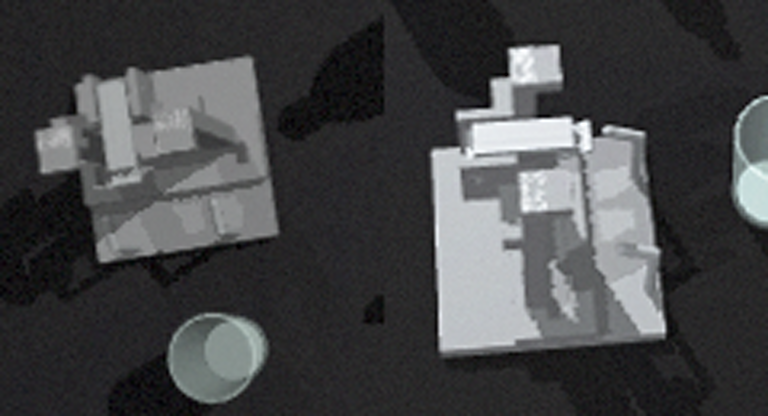

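The crops show the stand yawed about 10°, with the hood and posts at the back and the two prop rods at the front. The catch arm is in the middle and the beaker sits in front.

```bash
cat >> h.py <<'E'
def rect(P,m):
    r=cv2.minAreaRect((P[m][:,:2]*1000).astype(np.float32)); return np.round(r[0],1),np.round(r[1],1),round(r[2],1)
E
python3 - <<'E'
from h import *
a=np.radians(9.6); R=np.array([[np.cos(a),-np.sin(a)],[np.sin(a),np.cos(a)]]); o=np.array([.5442,.2315])
for n in ("side","top"):
    c=dict(np.load(n+"0.npz")); P=cloud(c); 
    q=(P[...,:2]-o)@R; x,y=q[...,0],q[...,1]; Z=P[...,2]
    g=(abs(x)<.1)&(abs(y)<.095)
    m=g&(Z>.009)&(Z<.027); k=cv2.morphologyEx(m.astype(np.uint8),cv2.MORPH_OPEN,np.ones((3,3)))>0
    print(n,"base",rect(P,k), "stand-frame pct",np.percentile(x[k],[.5,99.5]).round(4),np.percentile(y[k],[.5,99.5]).round(4))
    m=g&(Z>.171)&(Z<.178); print("hood",rect(P,m),np.percentile(x[m],[1,99]).round(4),np.percentile(y[m],[1,99]).round(4))
    m=g&(Z>.072)&(Z<.09)&(x<-.02); 
    for s in(1,-1): 
        mm=m&(y*s>0); print("prop",s,mm.sum(),[np.round(np.nanmedian(v[mm]),4) for v in(x,y,Z)] if mm.any() else "")
    m=g&(Z>.022)&(Z<.027);
    print("walls x hist",np.histogram(x[m],np.arange(-.04,.05,.005)))
    X,Y=P[...,0],P[...,1]
    for nm,cx,cy,z in(("beaker",.42,.2,.085),("drop",.47,.05,.095),("reag",.63,.08,.15)):
        m=(abs(X-cx)<.08)&(abs(Y-cy)<.08)&(Z>.03)&((x<-.075)|(y<-.09)); print(nm,m.sum(),rect(P,m),np.nanmax(Z[m]).round(3))
    for m in [(abs(X-.43)<.12)&(Y>-.40)&(Y<-.1)&(Z>.02)&(cv2.cvtColor(c["frame"],cv2.COLOR_RGB2HSV)[...,1]>80)&(abs(cv2.cvtColor(c["frame"],cv2.COLOR_RGB2HSV)[...,0].astype(int)-135)<12)]:
        nl,l,st,ce=cv2.connectedComponentsWithStats(m.astype(np.uint8))
        for i in range(1,nl):
            if st[i,4]>40: print("purple",rect(P,l==i),np.nanmax(Z[l==i]))
E
```

```text
side base (array([550.1, 234.3]), array([149.5, 150.6]), 9.6) stand-frame pct [-0.0672  0.0803] [-0.0698  0.0765]
hood (array([551.4, 233.9]), array([ 30.5, 112.8]), 9.4) [-0.0074  0.0225] [-0.0538  0.0571]
prop 1 48 [np.float64(-0.0478), np.float64(0.0438), np.float64(0.0801)]
prop -1 45 [np.float64(-0.0485), np.float64(-0.0394), np.float64(0.078)]
walls x hist (array([ 0,  0,  0, 15, 96, 72, 39, 10, 16, 14, 19, 23, 30, 52, 14,  0,  0]), array([-4.00000000e-02, -3.50000000e-02, -3.00000000e-02, -2.50000000e-02,
       -2.00000000e-02, -1.50000000e-02, -1.00000000e-02, -5.00000000e-03,
       -2.08166817e-17,  5.00000000e-03,  1.00000000e-02,  1.50000000e-02,
        2.00000000e-02,  2.50000000e-02,  3.00000000e-02,  3.50000000e-02,
        4.00000000e-02,  4.50000000e-02]))
beaker 778 (array([395.4, 182.5]), array([66.9, 67.6]), 39.8) 0.09
drop 295 (array([484.8,  -8.3]), array([31.5, 36.9]), 79.7) 0.099
reag 992 (array([671.3,  20.8]), array([41.3, 66.8]), 89.6) 0.153
purple (array([ 421.2, -273.1]), array([111.9, 216.4]), 6.7) 0.14544061209294645
top base (array([549.1, 230.2]), a
[... 409 characters left out ...]
ray([-4.00000000e-02, -3.50000000e-02, -3.00000000e-02, -2.50000000e-02,
       -2.00000000e-02, -1.50000000e-02, -1.00000000e-02, -5.00000000e-03,
       -2.08166817e-17,  5.00000000e-03,  1.00000000e-02,  1.50000000e-02,
        2.00000000e-02,  2.50000000e-02,  3.00000000e-02,  3.50000000e-02,
        4.00000000e-02,  4.50000000e-02]))
beaker 371 (array([393.7, 178.9]), array([65.6, 67.8]), 4.5) 0.089
drop 167 (array([483.5, -15.1]), array([37.4, 27.7]), 0.6) 0.099
reag 341 (array([671.6,  16.9]), array([33.8, 66.9]), 89.6) 0.153
purple (array([ 408.2, -182.4]), array([111.5,   8.6]), 13.0) 0.1444422006459587
purple (array([ 407.9, -341.9]), array([112.4,  10.2]), 61.3) 0.1446967117171618
```

```bash
python3 - <<'E'
from h import *
a=np.radians(-5.7); R=np.array([[np.cos(a),-np.sin(a)],[np.sin(a),np.cos(a)]]); o=np.array([.548,-.244])
for n in ("side","top"):
    c=dict(np.load(n+"0.npz")); P=cloud(c); q=(P[...,:2]-o)@R; x,y=q[...,0],q[...,1]; Z=P[...,2]
    for lo in np.arange(.02,.16,.02):
        m=(abs(x)<.02)&(abs(y)<.09)&(Z>lo)&(Z<lo+.02)
        if m.sum()>3: print(n,lo.round(2),m.sum(),"y",np.percentile(y[m],[0,3,97,100]).round(3),"x",np.percentile(x[m],[3,50,97]).round(4))
    m=(x>-.05)&(x<.17)&(abs(y)<.09)&(Z>.005)&(Z<.04)
    print("rack y",np.percentile(y[m],[0,1,99,100]).round(4),"x",np.percentile(x[m],[0,1,99,100]).round(4))
E
```

```text
side 0.02 131 y [-0.034 -0.03   0.073  0.075] x [-0.0143 -0.0056  0.0102]
side 0.04 47 y [-0.032 -0.03   0.072  0.073] x [-0.0058 -0.0031  0.0024]
side 0.06 40 y [-0.03  -0.028  0.073  0.074] x [-0.0055 -0.0028  0.0023]
side 0.08 46 y [-0.041 -0.039  0.071  0.072] x [-0.0053 -0.0027  0.0005]
side 0.1 46 y [-0.036 -0.035  0.072  0.074] x [-0.0057 -0.0027  0.0008]
side 0.12 49 y [-0.033 -0.03   0.073  0.073] x [-0.0054 -0.0027  0.0009]
side 0.14 107 y [-0.038 -0.034  0.071  0.072] x [-0.0035 -0.0003  0.0042]
rack y [-0.0877 -0.0435  0.0854  0.0874] x [-0.0467 -0.0388  0.157   0.1594]
top 0.02 120 y [-0.039 -0.037  0.07   0.07 ] x [-0.0133 -0.0072  0.0107]
top 0.04 37 y [-0.042 -0.041  0.067  0.068] x [-0.0045 -0.0041 -0.0015]
top 0.06 33 y [-0.044 -0.033  0.068  0.068] x [-0.0044 -0.0041  0.0004]
top 0.08 38 y [-0.042 -0.04   0.067  0.068] x [-0.0045 -0.0041 -0.0013]
top 0.1 40 y [-0.043 -0.034  0.067  0.068] x [-0.0044 -0.0041 -0.0003]
top 0.12 46 y [-0.043 -0.04   0.068  0.068] x [-0.0044 -0.0041  0.0018]
top 0.14 198 y [-0.044 -0.041  0.065  0.067] x [-0.0041 -0.0006  0.0036]
rack y [-0.0859 -0.0495  0.0804  0.0833] x [-0.0466 -0.0394  0.1577  0.169 ]
```

Emit:
play_rows:
  commands:
    - [[0.05,0.06,0.0],[0,0,0.18]]
    - [[0.1,0.11,0.0],[0,0,0.36]]
    - [[0.15,0.16,0.0],[0,0,0.54]]
    - [[0.2,0.22,0.0],[0,0,0.72]]
    - [[0.25,0.27,0.0],[0,0,0.9]]
    - [[0.3,0.33,0.0],[0,0,1.063]]
    - [[0.3,0.33,0.0],[0,0,1.063]]
    - [[0.3,0.33,0.0],[0,0,1.063]]
  gripper: 0.05

```text
time_s: 1.1
position: [0.5503, -0.2397, 0.2471]
tcp_rot: [[0.996, -0.0, 0.093], [-0.093, 0.001, 0.996], [-0.0, -1.0, 0.001]]
force: [0.4, -0.8, 0.2]
opening: 0.578
```

Emit:
play_rows:
  commands:
    - [[0.001,0.013,0],[0,0,0]]
    - [[0.001,0.013,-0.03],[0,0,0]]
    - [[0.001,0.013,-0.06],[0,0,0]]
    - [[0.001,0.013,-0.09],[0,0,0]]
    - [[0.001,0.013,-0.104],[0,0,0]]
    - [[0.001,0.013,-0.104],[0,0,0]]
    - [[0.001,0.013,-0.104],[0,0,0]]

```text
time_s: 1.98
position: [0.5499, -0.2312, 0.1446]
tcp_rot: [[0.995, 0.002, 0.099], [-0.099, -0.001, 0.995], [0.002, -1.0, -0.001]]
force: [0.1, 0.4, -0.6]
opening: 0.575
```

```bash
python3 - <<'E'
from h import *
s=read_state(); print(s["position"],s["tcp_rot"].round(3).tolist(),s["force"],s["opening"])
a=capture("side"); b=capture("top"); 
cv2.imwrite("pics/g1.png",cv2.resize(np.hstack([a["frame"][80:230,220:420],b["frame"][120:270,330:530]])[...,::-1],None,fx=2,fy=2))
E
```

```text
[ 0.54993006 -0.23124846  0.14464054] [[0.995, 0.002, 0.099], [-0.099, -0.001, 0.995], [0.002, -1.0, -0.001]] [ 0.08666412  0.38867395 -0.62023325] 0.5754900524941642
```

View pics/g1.png

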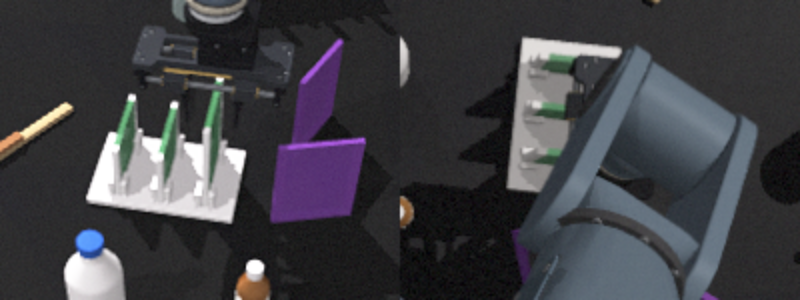

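The gripper straddles the tall plate at (218,90) in the left crop, and the wide body lies along the jaw axis. Next I close and lift.

Emit:
play_rows:
  commands:
    - [[0,0,0],[0,0,0]]
    - [[0,0,0],[0,0,0]]
    - [[0,0,0],[0,0,0]]
    - [[0,0,0],[0,0,0]]
    - [[0,0,0],[0,0,0]]
    - [[0,0,0],[0,0,0]]
    - [[0,0,0.01],[0,0,0]]
    - [[0,0,0.02],[0,0,0]]
  gripper: 0

```text
time_s: 3.08
position: [0.5492, -0.2303, 0.1638]
tcp_rot: [[0.995, -0.001, 0.099], [-0.099, 0.001, 0.995], [-0.001, -1.0, 0.0]]
force: [0.5, 0.1, -3.1]
opening: 0.088
```

Emit:
play_rows:
  commands:
    - [[0,0,0.02],[0,0,0]]
    - [[0,0,0.04],[0,0,0]]
    - [[0,0,0.06],[0,0,0]]
    - [[0,0,0.08],[0,0,0]]
    - [[0,0,0.1],[0,0,0]]
    - [[0,0,0.12],[0,0,0]]
    - [[0,0,0.14],[0,0,0]]
    - [[0,0,0.14],[0,0,0]]
    - [[0,0,0.14],[0,0,0]]

```text
time_s: 4.2
position: [0.5489, -0.23, 0.3029]
tcp_rot: [[0.995, -0.001, 0.099], [-0.099, 0.001, 0.995], [-0.001, -1.0, 0.001]]
force: [-0.5, 0.2, -3.6]
opening: 0.085
```

Emit:
play_rows:
  commands:
    - [[-0.005,0.03,0.0],[0,0,0.02]]
    - [[-0.017,0.08,0.0],[0,0,0.05]]
    - [[-0.03,0.135,0.0],[0,0,0.08]]
    - [[-0.042,0.19,0.0],[0,0,0.115]]
    - [[-0.055,0.25,0.0],[0,0,0.15]]
    - [[-0.067,0.305,0.0],[0,0,0.18]]
    - [[-0.08,0.36,0.0],[0,0,0.215]]
    - [[-0.09,0.41,0.0],[0,0,0.245]]
    - [[-0.099,0.445,0.0],[0,0,0.267]]
    - [[-0.099,0.445,0.0],[0,0,0.267]]

```text
time_s: 5.45
position: [0.4487, 0.2166, 0.3025]
tcp_rot: [[0.985, -0.003, -0.171], [0.171, -0.0, 0.985], [-0.003, -1.0, 0.0]]
force: [0.5, -0.9, -2.5]
opening: 0.09
```

```bash
cat > plan.py <<'E'
from h import *
from scipy.spatial.transform import Rotation as Ro
a=np.radians(9.6); ex=np.array([np.cos(a),np.sin(a),0]); ey=np.array([-np.sin(a),np.cos(a),0]); ez=np.array([0,0,1.]); O=np.array([.5445,.2318,0])
def target(lean,side=False):
    l=np.radians(lean); u=-np.sin(l)*ex+np.cos(l)*ez; n=np.cos(l)*ex+np.sin(l)*ez
    x= ey if side else n
    return u,np.column_stack([x,-u,np.cross(x,-u)])
def delta(p,R):
    s=read_state(); print("shift",(p-s["position"]).round(4),"rotvec",Ro.from_matrix(R@s["tcp_rot"].T).as_rotvec().round(4),"pos",s["position"].round(4),"F",s["force"].round(1),"j",s["joint_positions"].round(0))
E
python3 - <<'E'
from plan import *
u,R=target(26); F=O+.003*ex+.014*ez
delta(F+.234*u,R)
E
```

```text
shift [-0.0024 -0.0014 -0.0782] rotvec [ 0.0768 -0.4499 -0.0048] pos [0.4487 0.2166 0.3025] F [ 0.5 -0.9 -2.5] j [13. 17. 96.  0. 68.  3.]
```

Emit:
play_rows:
  commands:
    - [[0,0,0],[0.015,-0.09,0]]
    - [[0,0,0],[0.031,-0.18,0]]
    - [[0,0,0],[0.046,-0.27,0]]
    - [[0,0,0],[0.061,-0.36,0]]
    - [[-0.002,-0.001,-0.02],[0.077,-0.45,-0.003]]
    - [[-0.002,-0.001,-0.04],[0.077,-0.45,-0.003]]
    - [[-0.002,-0.001,-0.06],[0.077,-0.45,-0.003]]
    - [[-0.002,-0.001,-0.078],[0.077,-0.45,-0.003]]
    - [[-0.002,-0.001,-0.078],[0.077,-0.45,-0.003]]
    - [[-0.002,-0.001,-0.078],[0.077,-0.45,-0.003]]

```text
time_s: 6.7
position: [0.4488, 0.2131, 0.2257]
tcp_rot: [[0.886, 0.435, -0.164], [0.147, 0.073, 0.986], [0.441, -0.898, 0.001]]
force: [0.5, 0.3, -2.9]
opening: 0.088
```

```bash
python3 - <<'E'
from plan import *
u,R=target(26); F=O+.003*ex+.014*ez
delta(F+.234*u,R)
s=read_state(); Rt=s["tcp_rot"]; p=s["position"]; im=[]
for n in ("side","top"):
    c=capture(n); np.savez(n+"2.npz",**c); P=cloud(c); q=(P-p)@Rt  # tool coords: x normal, y along plate down, z width
    m=(abs(q[...,0])<.012)&(q[...,1]>.03)&(q[...,1]<.16)&(abs(q[...,2])<.075)
    print(n,m.sum(),"x",np.percentile(q[m][:,0],[2,50,98]).round(4),"y",np.percentile(q[m][:,1],[1,50,99,100]).round(4),"z",np.percentile(q[m][:,2],[0,1,50,99,100]).round(4))
    # plane normal
    X=q[m]; X=X-X.mean(0); print("plane n(tool)",np.linalg.svd(X,full_matrices=False)[2][2].round(3))
    im.append(c["frame"][220:380,230:430] if n=="side" else c["frame"][120:280,160:360])
cv2.imwrite("pics/p2.png",cv2.resize(np.hstack(im)[...,::-1],None,fx=2,fy=2))
E
```

```text
shift [-0.0025  0.0021 -0.0014] rotvec [-0.0015  0.0024  0.003 ] pos [0.4488 0.2131 0.2257] F [ 0.5  0.3 -2.9] j [ 13.  17. 119.  -5.  18.   9.]
side 1456 x [-0.0013  0.0048  0.0066] y [0.0312 0.0822 0.1342 0.1581] z [-0.0548 -0.0517  0.0113  0.0569  0.0579]
plane n(tool) [-1.    -0.006 -0.021]
top 595 x [-0.0016  0.0034  0.0047] y [0.031  0.0788 0.1317 0.1336] z [-0.0575 -0.0572 -0.0229  0.0497  0.0528]
plane n(tool) [-1.     0.003  0.006]
```

View pics/p2.png

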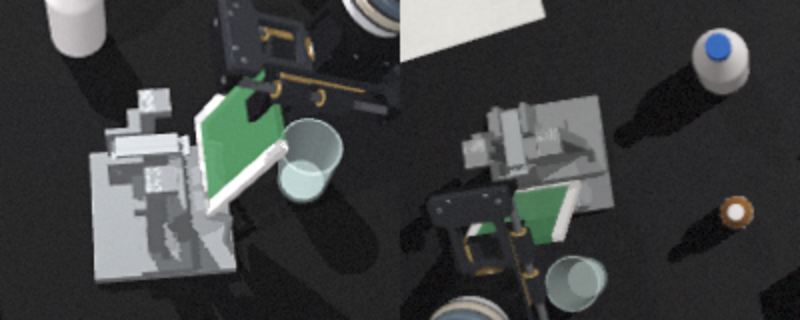

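The plate hangs green-faced and tilted over the stand (245,145 left crop), centred on the tool within 2 mm and clear of the beaker. I'll descend along the plate's own line.

Emit:
play_rows:
  commands:
    - [[0.004,0.003,-0.012],[0,0,0.003]]
    - [[0.01,0.004,-0.026],[0,0,0.003]]
    - [[0.017,0.006,-0.041],[0,0,0.003]]
    - [[0.023,0.007,-0.055],[0,0,0.003]]
    - [[0.03,0.0076,-0.069],[0,0,0.003]]
    - [[0.03,0.0076,-0.069],[0,0,0.003]]
    - [[0.03,0.0076,-0.069],[0,0,0.003]]
    - [[0.03,0.0076,-0.069],[0,0,0.003]]

```text
time_s: 7.8
position: [0.4785, 0.2212, 0.1571]
tcp_rot: [[0.885, 0.435, -0.168], [0.15, 0.075, 0.986], [0.442, -0.897, 0.001]]
force: [0.4, -0.3, -2.8]
opening: 0.088
```

```bash
python3 - <<'E'
from plan import *
u,R=target(26); F=O+.003*ex+.014*ez
delta(F+.134*u,R)
s=read_state(); p=s["position"]; Rt=s["tcp_rot"]
for k in range(2):
  for n in ("side","top"):
    c=capture(n); P=cloud(c); S=(P-O)@np.column_stack([ex,ey,ez]); q=(P-p)@Rt
    m=(abs(q[...,0])<.012)&(q[...,1]>.03)&(q[...,1]<.128)&(abs(q[...,2])<.06)
    sx=S[m]; L=np.polyfit(sx[:,2],sx[:,0],1)
    hm=(S[...,2]>.171)&(S[...,2]<.178)&(abs(S[...,0])<.05)&(abs(S[...,1])<.07)
    print(n,"back face x at z=36:",np.polyval(L,.036).round(4),"slope",L[0].round(3),"y",np.percentile(sx[:,1],[1,99]).round(4),"hood x/y",np.percentile(S[hm][:,0],[1,99]).round(4),np.percentile(S[hm][:,1],[1,99]).round(4))
E
```

```text
shift [ 0.011   0.0013 -0.0226] rotvec [-0.002   0.0034 -0.0008] pos [0.4785 0.2212 0.1571] F [ 0.4 -0.3 -2.8] j [ 14.  27. 119. -12.   8.  15.]
side back face x at z=36: -0.0028 slope -0.48 y [-0.0377  0.0575] hood x/y [-0.0078  0.0221] [-0.0548  0.0571]
top back face x at z=36: -0.0041 slope -0.493 y [-0.057   0.0508] hood x/y [-0.0081  0.0219] [-0.0572  0.0515]
side back face x at z=36: -0.0028 slope -0.48 y [-0.0378  0.0573] hood x/y [-0.0076  0.0222] [-0.0546  0.0571]
top back face x at z=36: -0.0043 slope -0.49 y [-0.0568  0.0511] hood x/y [-0.0081  0.0217] [-0.0571  0.0521]
```

Emit:
play_rows:
  commands:
    - [[0.002,0.0002,-0.004],[0,0,0]]
    - [[0.004,0.0005,-0.008],[0,0,0]]
    - [[0.0055,0.0007,-0.012],[0,0,0]]
    - [[0.0075,0.001,-0.016],[0,0,0]]
    - [[0.0095,0.0012,-0.0195],[0,0,0]]
    - [[0.0105,0.0013,-0.0215],[0,0,0]]
    - [[0.0105,0.0013,-0.0215],[0,0,0]]
    - [[0.0105,0.0013,-0.0215],[0,0,0]]

```text
time_s: 9.0
position: [0.4889, 0.2225, 0.1351]
tcp_rot: [[0.885, 0.434, -0.167], [0.15, 0.075, 0.986], [0.441, -0.898, 0.001]]
force: [0.4, -0.3, -2.7]
opening: 0.087
```

```bash
python3 - <<'E'
from plan import *
u,R=target(26); F=O+.003*ex+.014*ez
delta(F+.134*u,R)
E
```

```text
shift [ 0.0006  0.     -0.0007] rotvec [-0.0018  0.0026 -0.0007] pos [0.4889 0.2225 0.1351] F [ 0.4 -0.3 -2.7] j [ 13.  30. 118. -17.   5.  21.]
```

Emit:
play_rows:
  commands:
    - [[0.0005,0.0,-0.001],[0,0,0]]
    - [[0.001,0.0,-0.002],[0,0,0]]
    - [[0.001,0.0,-0.002],[0,0,0]]

```text
time_s: 9.38
position: [0.4901, 0.2226, 0.1335]
tcp_rot: [[0.885, 0.435, -0.168], [0.15, 0.075, 0.986], [0.442, -0.897, 0.001]]
force: [-1.8, 0.1, 1.7]
opening: 0.088
```

Emit:
play_rows:
  commands:
    - [[0,0,0],[0,0,0]]
    - [[0,0,0],[0,0,0]]
    - [[0,0,0],[0,0,0]]
    - [[0,0,0],[0,0,0]]
    - [[0,0,0],[0,0,0]]
    - [[0,0,0],[0,0,0]]
  gripper: 0.032

```text
time_s: 10.12
position: [0.49, 0.2224, 0.1331]
tcp_rot: [[0.885, 0.434, -0.167], [0.15, 0.075, 0.986], [0.441, -0.898, 0.001]]
force: [-0.2, 0.1, -0.2]
opening: 0.368
```

```bash
cat > look.py <<'E'
from plan import *
import sys
im=[]
for n in ("side","top"):
    c=capture(n); P=cloud(c); S=(P-O)@np.column_stack([ex,ey,ez]); hsv=cv2.cvtColor(c["frame"],cv2.COLOR_RGB2HSV)
    m=(abs(S[...,0])<.1)&(abs(S[...,1])<.06)&(S[...,2]>.03)&(S[...,2]<.15)&(hsv[...,1]>100)&(abs(hsv[...,0].astype(int)-65)<20)
    q=S[m]
    if len(q)>20:
        L=np.polyfit(q[:,2],q[:,0],1); print(n,m.sum(),"lean deg",np.degrees(np.arctan(-L[0])).round(1),"x@z=30",np.polyval(L,.03).round(4),"y",np.percentile(q[:,1],[1,99]).round(4),"zmax",q[:,2].max().round(4))
    im.append(c["frame"][220:380,230:430] if n=="side" else c["frame"][120:280,160:360])
cv2.imwrite("pics/"+sys.argv[1],cv2.resize(np.hstack(im)[...,::-1],None,fx=2,fy=2))
s=read_state(); print(s["time_s"],s["position"].round(4),s["force"].round(2),s["joint_positions"].round(0),s["opening"])
E
python3 look.py p3.png
```

```text
side 635 lean deg 28.2 x@z=30 0.0004 y [-0.0345  0.0432] zmax 0.1412
top 228 lean deg 28.9 x@z=30 -0.0008 y [-0.0421  0.007 ] zmax 0.1409
10.225 [0.49   0.2224 0.133 ] [ 0.61 -0.41  0.34] [ 13.  31. 118. -18.   5.  21.] 0.3651705395012959
```

View pics/p3.png

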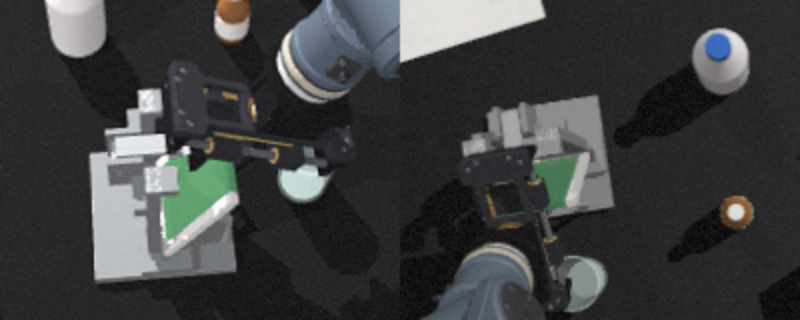

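The plate leans 28.5° on the props, free between the open fingers. I'll withdraw along the plate and log joint states to fit the arm's kinematics, because the tilted push is near a wrist singularity.

Emit:
play_rows:
  commands:
    - [[-0.008,-0.001,0.018],[0,0,0]]
    - [[-0.017,-0.003,0.036],[0,0,0]]
    - [[-0.026,-0.005,0.054],[0,0,0]]
    - [[-0.035,-0.006,0.072],[0,0,0]]
    - [[-0.035,-0.006,0.072],[0,0,0]]

```text
time_s: 10.85
position: [0.455, 0.2166, 0.2062]
tcp_rot: [[0.884, 0.437, -0.168], [0.15, 0.076, 0.986], [0.443, -0.896, 0.002]]
force: [-0.3, 0.3, 0.2]
opening: 0.368
```

```bash
cat > log.py <<'E'
from rig import *
import json
s=read_state(); f=open("log.jsonl","a"); f.write(json.dumps([list(s["joint_positions"]),list(s["position"]),[list(r) for r in s["tcp_rot"]]])+"\n")
print(s["time_s"],s["position"].round(4),s["joint_positions"].round(1))
E
python3 log.py
```

```text
10.85 [0.455  0.2166 0.2062] [ 13.7  19.7 119.2  -6.7  14.9  10.1]
```

Emit:
play_rows:
  commands:
    - [[0,0,0.03],[-0.015,0.09,0]]
    - [[0,0,0.06],[-0.031,0.18,0]]
    - [[0,0,0.09],[-0.046,0.27,0]]
    - [[0,0,0.12],[-0.061,0.36,0]]
    - [[0,0,0.12],[-0.077,0.45,0]]
    - [[0,0,0.12],[-0.077,0.45,0.0]]
  gripper: 0

```text
time_s: 11.6
position: [0.4566, 0.2164, 0.3242]
tcp_rot: [[0.986, 0.001, -0.166], [0.166, 0.0, 0.986], [0.001, -1.0, 0.0]]
force: [-0.3, -0.2, -0.8]
opening: 0.004
```

```bash
python3 log.py
```

```text
11.6 [0.4566 0.2164 0.3242] [12.7 15.7 93.3  0.  70.9  3.1]
```

Emit:
play_rows:
  commands:
    - [[0,0,0],[0,0,0.17]]
    - [[0,0,0],[0,0,0.34]]
    - [[0.0,0,0],[0,0,0.52]]
    - [[0,0,0],[0,0,0.7]]
    - [[0,0,0],[0,0,0.87]]
    - [[0,0,0.0],[0,0,1.05]]
    - [[0,0,0.0],[0,0,1.22]]
    - [[0,0,0.0],[0,0,1.4]]
    - [[0,0,0.0],[0,0,1.57]]
    - [[0,0,0.0],[0,0,1.57]]

```text
time_s: 12.85
position: [0.454, 0.2162, 0.3238]
tcp_rot: [[-0.164, -0.002, -0.986], [0.986, -0.001, -0.164], [-0.0, -1.0, 0.002]]
force: [0.4, 0.2, -0.2]
opening: 0.005
```

```bash
python3 log.py; cat > kin.py <<'E'
import json,numpy as np
from scipy.optimize import least_squares
from scipy.spatial.transform import Rotation as Ro
D=[json.loads(l) for l in open("log.jsonl")]
D.append([[-76.8014537,30.2731732,82.1492667,-.0003,67.69003,-10.22802],[.24835902,-.57286424,.24667322],[[.397574779,-.000452906,.917569665],[-.917567742,.00191,.397574888],[-.00193263,-.999998,.00034]]])
rz=lambda a:Ro.from_euler('z',a,degrees=True).as_matrix(); ry=lambda a:Ro.from_euler('y',a,degrees=True).as_matrix()
E0=None
def fk(q,k):
    h,a0,off,L1,e,L2,L3=k
    A=rz(q[0]); B=A@ry(q[1]); C=B@ry(q[2]); W=C@rz(q[3])@ry(q[4])@rz(q[5])
    return A@[a0,off,h]+B@[0,0,L1]+C@[e,0,L2]+W@[0,0,L3],W
def solve():
    global E0
    E0=fk(D[-1][0],[0]*7)[1].T@np.array(D[-1][2])
    return least_squares(lambda k:np.concatenate([fk(q,k)[0]-p for q,p,_ in D]+[[.001*(k[1]),.001*k[4]]]),[.2,0,.11,.4,0,.35,.2])
if __name__=="__main__":
    r=solve(); print(r.x.round(4),np.abs(r.fun).max())
    for q,p,R in D: print(np.round(q,1),np.degrees(Ro.from_matrix((fk(q,r.x)[1]@E0).T@np.array(R)).magnitude()).round(2))
    print(E0.round(2).tolist())
E
python3 kin.py
```

```text
12.85 [0.454  0.2162 0.3238] [ 12.7  15.6  93.5  -0.   71.  -86.7]
[0.2741 0.     0.111  0.588  0.1141 0.3917 0.2804] 0.00011407582414880331
[ 13.7  19.7 119.2  -6.7  14.9  10.1] 0.0
[12.7 15.7 93.3  0.  70.9  3.1] 0.0
[ 12.7  15.6  93.5  -0.   71.  -86.7] 0.0
[-76.8  30.3  82.1  -0.   67.7 -10.2] 0.0
[[-1.0, -0.0, -0.0], [0.0, 0.0, 1.0], [-0.0, 1.0, 0.0]]
```

```bash
cat > ik.py <<'E'
from kin import *
import kin
K=solve().x; a=np.radians(9.6); ex=np.array([np.cos(a),np.sin(a),0]); ey=np.array([-np.sin(a),np.cos(a),0]); ez=np.array([0,0,1.]); O=np.array([.5445,.2318,0])
lo=[-176,-43,12.5,-82,0,-163]; hi=[176,126,139.9,262,151.6,163.5]
def pose(tx,tz,th,flip=1):
    l=np.radians(th); u=-np.sin(l)*ex+np.cos(l)*ez; x=flip*ey
    return O+tx*ex+tz*ez+.025*u, np.column_stack([x,-u,np.cross(x,-u)])
def ik(p,R,q0):
    f=lambda q:np.concatenate([(fk(q,K)[0]-p)*10,Ro.from_matrix((fk(q,K)[1]@kin.E0).T@R).as_rotvec()])
    r=least_squares(f,np.clip(q0,np.add(lo,.1),np.subtract(hi,.1)),bounds=(lo,hi),x_scale=30); return r.x,np.abs(r.fun).max()
E
python3 - <<'E'
from ik import *
for th in (35,40,45,50):
  for tz in (.06,.075):
    for name,q0 in (("A",[13,30,115,0,10,-86]),("B",[13,30,115,180,15,93])):
      o=[]
      for tx in (-.065,-.035,-.0075):
        q,e=ik(*pose(tx,tz,th),q0); o.append((q.round(0).astype(int).tolist() if e<1e-3 else "x%.3f"%e))
      print(th,tz,name,o)
E
```

```text
35 0.06 A ['x0.212', 'x0.180', 'x0.150']
35 0.06 B [[14, 41, 129, 186, 25, 88], [14, 41, 124, 187, 20, 87], [13, 41, 121, 188, 17, 86]]
35 0.075 A ['x0.189', 'x0.157', 'x0.129']
35 0.075 B [[14, 39, 128, 187, 22, 87], [14, 39, 124, 188, 18, 86], [13, 39, 120, 189, 14, 84]]
40 0.06 A ['x0.300', 'x0.266', 'x0.238']
40 0.06 B [[14, 45, 132, 185, 36, 89], [14, 44, 127, 185, 31, 89], [14, 43, 124, 186, 27, 88]]
40 0.075 A ['x0.277', 'x0.246', 'x0.217']
40 0.075 B [[14, 42, 131, 186, 34, 89], [14, 41, 127, 186, 29, 88], [14, 41, 124, 186, 25, 87]]
45 0.06 A ['x0.388', 'x0.354', 'x0.325']
45 0.06 B [[15, 49, 135, 185, 49, 90], [14, 47, 130, 185, 43, 90], [14, 47, 126, 185, 38, 89]]
45 0.075 A ['x0.365', 'x0.332', 'x0.305']
45 0.075 B [[15, 46, 134, 185, 46, 90], [14, 45, 130, 185, 40, 89], [14, 44, 126, 185, 36, 89]]
50 0.06 A ['x0.470', 'x0.441', 'x0.413']
50 0.06 B [[15, 54, 137, 185, 61, 91], [15, 52, 133, 185, 55, 90], [14, 50, 129, 185, 49, 90]]
50 0.075 A ['x0.448', 'x0.420', 'x0.393']
50 0.075 B [[15, 51, 137, 185, 58, 91], [15, 49, 133, 185, 52, 90], [14, 48, 129, 185, 47, 90]]
```

```bash
python3 - <<'E'
from ik import *
for j2,j3,j5 in ((15,128,15),(10,130,15),(15,130,12),(8,132,12),(0,135,12)):
  for j4,j6 in((0,93),(90,3),(180,-87)):
    p,W=fk([13,j2,j3,j4,j5,j6],K); R=W@kin.E0; S=[(p-O)@ex,(p-O)@ey,p[2]]; d=R[:,1]
    tip=p+.025*d; st=[(tip-O)@ex,(tip-O)@ey,tip[2]]
    print(j2,j3,j5,j4,"tip stand",np.round(st,3),"dir",np.round([d@ex,d@ey,d[2]],2),"jaw",np.round([R[:,0]@ex,R[:,0]@ey],2))
E
```

```text
15 128 15 0 tip stand [-0.172 -0.003  0.177] dir [ 0.37  0.02 -0.93] jaw [ 0.01 -1.  ]
15 128 15 90 tip stand [-0.113  0.08   0.225] dir [ 0.56  0.29 -0.77] jaw [ 0.17 -0.96]
15 128 15 180 tip stand [-0.046  0.005  0.273] dir [ 0.79  0.05 -0.62] jaw [ 0.03 -1.  ]
10 130 15 0 tip stand [-0.187 -0.003  0.203] dir [ 0.42  0.03 -0.91] jaw [ 0.01 -1.  ]
10 130 15 90 tip stand [-0.131  0.079  0.254] dir [ 0.6   0.3  -0.74] jaw [ 0.18 -0.96]
10 130 15 180 tip stand [-0.066  0.004  0.305] dir [ 0.82  0.05 -0.57] jaw [ 0.03 -1.  ]
15 130 12 0 tip stand [-0.18  -0.003  0.175] dir [ 0.39  0.02 -0.92] jaw [ 0.01 -1.  ]
15 130 12 90 tip stand [-0.132  0.063  0.211] dir [ 0.55  0.24 -0.8 ] jaw [ 0.13 -0.97]
15 130 12 180 tip stand [-0.076  0.003  0.248] dir [ 0.73  0.04 -0.68] jaw [ 0.02 -1.  ]
8 132 12 0 tip stand [-0.193 -0.004  0.213] dir [ 0.47  0.03 -0.88] jaw [ 0.01 -1.  ]
8 132 12 90 tip stand [-0.148  0.062  0.254] dir [ 0.62  0.24 -0.75] jaw [ 0.15 -0.97]
8 132 12 180 tip stand [-0.096  0.002  0.295] dir [ 0.79  0.05 -0.62] jaw [ 0.03 -1.  ]
0 135 12 0 tip stand [-0.22  -0.005  0.248] dir [ 0.54  0.03 -0.84] jaw [ 0.02 -1.  ]
0 135 12 90 tip stand [-0.179  0.061  0.293] dir [ 0.68  0.25 -0.69] jaw [ 0.17 -0.97]
0 135 12 180 tip stand [-0.13  -0.     0.338] dir [ 0.84  0.05 -0.54] jaw [ 0.03 -1.  ]
```

Emit:
play_rows:
  commands:
    - [[0,0,0],[0,0,-0.18]]
    - [[0,0,0],[0,0,-0.36]]
    - [[0.0,0,0],[0,0,-0.54]]
    - [[0,0,0],[0,0,-0.72]]
    - [[0,0,0],[0,0,-0.9]]
    - [[0,0,0.0],[0,0,-1.08]]
    - [[0,0,0.0],[0,0,-1.26]]
    - [[0,0,0.0],[0,0,-1.44]]
    - [[0,0,0.0],[0,0,-1.57]]

```text
time_s: 13.98
position: [0.4544, 0.2163, 0.3243]
tcp_rot: [[0.987, -0.001, -0.159], [0.159, 0.0, 0.987], [-0.001, -1.0, 0.001]]
force: [1.5, -0.6, 1.0]
opening: 0.005
```

Emit:
play_rows:
  commands:
    - [[0,0,0],[0,0,-0.18]]
    - [[0,0,0],[0,0,-0.36]]
    - [[0.0,0,0],[0,0,-0.54]]
    - [[0,0,0],[0,0,-0.72]]
    - [[0,0,0],[0,0,-0.9]]
    - [[0,0,0.0],[0,0,-1.08]]
    - [[0,0,0.0],[0,0,-1.26]]
    - [[0,0,0.0],[0,0,-1.44]]
    - [[0,0,0.0],[0,0,-1.57]]
    - [[0,0,0.0],[0,0,-1.57]]

```text
time_s: 15.22
position: [0.4545, 0.2163, 0.3244]
tcp_rot: [[0.167, -0.0, 0.986], [-0.986, -0.0, 0.167], [0.0, -1.0, -0.0]]
force: [0.2, 0.8, 0.1]
opening: 0.005
```

```bash
cat > rows.py <<'E'
from ik import *
def rows(p0,R0,qs):
    o=[]; last=R0
    for q in qs:
        p,W=fk(q,K); R=W@kin.E0
        o.append([(p-p0).round(3).tolist(),Ro.from_matrix(R@R0.T).as_rotvec().round(3).tolist()])
    return o
E
python3 - <<'E'
from rows import *
from rig import *
s=read_state(); q0=s["joint_positions"]; print(q0.round(1),s["opening"])
A=np.array([13,8,132,0,12,93.]); 
print(rows(s["position"],s["tcp_rot"],[q0+(A-q0)*t for t in np.linspace(0,1,9)[1:]]))
pA,W=fk(A,K); RA=W@kin.E0
qs=[np.array([13,8,132,t,12,93-t]) for t in np.arange(15,181,15)]
r=rows(pA,RA,qs); print(r[:6]); 
p6,W=fk(qs[5],K); print(rows(p6,W@kin.E0,qs[6:]))
E
```

```text
[12.7 15.6 93.5 -0.  71.  93.1] 0.004570517473559986
[[[-0.009, -0.002, -0.019], [0.013, -0.06, 0.001]], [[-0.019, -0.004, -0.036], [0.027, -0.119, 0.002]], [[-0.031, -0.006, -0.05], [0.041, -0.179, 0.003]], [[-0.044, -0.009, -0.063], [0.054, -0.238, 0.003]], [[-0.059, -0.012, -0.073], [0.068, -0.298, 0.004]], [[-0.075, -0.015, -0.081], [0.081, -0.358, 0.005]], [[-0.093, -0.019, -0.086], [0.095, -0.417, 0.006]], [[-0.111, -0.023, -0.089], [0.108, -0.477, 0.007]]]
[[[-0.002, 0.015, 0.001], [0.045, 0.003, 0.03]], [[-0.001, 0.03, 0.005], [0.091, -0.008, 0.058]], [[0.003, 0.043, 0.011], [0.133, -0.032, 0.083]], [[0.01, 0.054, 0.019], [0.17, -0.068, 0.101]], [[0.02, 0.062, 0.028], [0.198, -0.113, 0.113]], [[0.03, 0.067, 0.037], [0.216, -0.164, 0.117]]]
[[[0.012, 0.001, 0.01], [0.01, -0.053, -0.009]], [[0.024, -0.003, 0.019], [0.009, -0.105, -0.026]], [[0.035, -0.01, 0.027], [-0.003, -0.152, -0.051]], [[0.044, -0.02, 0.032], [-0.025, -0.191, -0.081]], [[0.052, -0.032, 0.036], [-0.057, -0.22, -0.116]], [[0.057, -0.047, 0.037], [-0.095, -0.236, -0.151]]]
```

Emit:
play_rows:
  commands:
    - [[-0.009,-0.002,-0.019],[0.013,-0.06,0.001]]
    - [[-0.019,-0.004,-0.036],[0.027,-0.119,0.002]]
    - [[-0.031,-0.006,-0.05],[0.041,-0.179,0.003]]
    - [[-0.044,-0.009,-0.063],[0.054,-0.238,0.003]]
    - [[-0.059,-0.012,-0.073],[0.068,-0.298,0.004]]
    - [[-0.075,-0.015,-0.081],[0.081,-0.358,0.005]]
    - [[-0.093,-0.019,-0.086],[0.095,-0.417,0.006]]
    - [[-0.111,-0.023,-0.089],[0.108,-0.477,0.007]]
    - [[-0.111,-0.023,-0.089],[0.108,-0.477,0.007]]

```text
time_s: 16.35
position: [0.3407, 0.1928, 0.2348]
tcp_rot: [[0.181, 0.454, 0.872], [-0.983, 0.105, 0.15], [-0.023, -0.885, 0.465]]
force: [0.3, 0.1, 1.0]
opening: 0.005
```

Emit:
play_rows:
  commands:
    - [[-0.002,0.015,0.001],[0.045,0.003,0.03]]
    - [[-0.001,0.03,0.005],[0.091,-0.008,0.058]]
    - [[0.003,0.043,0.011],[0.133,-0.032,0.083]]
    - [[0.01,0.054,0.019],[0.17,-0.068,0.101]]
    - [[0.02,0.062,0.028],[0.198,-0.113,0.113]]
    - [[0.03,0.067,0.037],[0.216,-0.164,0.117]]
    - [[0.03,0.067,0.037],[0.216,-0.164,0.117]]

```text
time_s: 17.23
position: [0.376, 0.261, 0.274]
tcp_rot: [[0.311, 0.569, 0.762], [-0.931, 0.344, 0.123], [-0.192, -0.747, 0.636]]
force: [0.0, -1.0, -0.4]
opening: 0.005
```

```bash
python3 log.py; python3 - <<'E'
from ik import *
print(fk([13,8,132,90,12,3],K)[0])
E
```

```text
17.225 [0.376 0.261 0.274] [ 13.1   8.1 131.7  90.1  11.9   3. ]
[0.37362948 0.26002387 0.27292435]
```

Joint 4 follows as modelled, so I'll continue the sweep.

Emit:
play_rows:
  commands:
    - [[0.012,0.001,0.01],[0.01,-0.053,-0.009]]
    - [[0.024,-0.003,0.019],[0.009,-0.105,-0.026]]
    - [[0.035,-0.01,0.027],[-0.003,-0.152,-0.051]]
    - [[0.044,-0.02,0.032],[-0.025,-0.191,-0.081]]
    - [[0.052,-0.032,0.036],[-0.057,-0.22,-0.116]]
    - [[0.057,-0.047,0.037],[-0.095,-0.236,-0.151]]
    - [[0.057,-0.047,0.037],[-0.095,-0.236,-0.151]]

```text
time_s: 18.1
position: [0.4318, 0.2139, 0.3105]
tcp_rot: [[0.194, 0.769, 0.609], [-0.98, 0.178, 0.087], [-0.041, -0.614, 0.788]]
force: [-0.5, 0.3, 0.5]
opening: 0.004
```

```bash
python3 log.py; python3 - <<'E'
from rows import *
from rig import *
s=read_state(); q0=s["joint_positions"]; p0=s["position"];R0=s["tcp_rot"]
q=q0
for tx,tz,th in((-.085,.20,48),(-.085,.11,45),(-.075,.075,45),(-.04,.075,45),(-.0075,.075,45)):
    p,R=pose(tx,tz,th,-1); q,e=ik(p,R,q)
    print(tx,tz,th,"shift",(p-p0).round(4),"rv",Ro.from_matrix(R@R0.T).as_rotvec().round(3),q.round(1),"%.4f"%e)
E
```

```text
18.1 [0.4318 0.2139 0.3105] [ 13.    8.2 131.9 180.1  12.2 -87.1]
-0.085 0.2 48 shift [ 0.0106  0.0006 -0.0938] rv [-0.054  0.063 -0.026] [ 15.3  24.1 134.6 189.3  26.9 -94.5] 0.0000
-0.085 0.11 45 shift [ 0.0114  0.0008 -0.1829] rv [-0.063  0.114 -0.025] [ 15.1  40.2 136.8 185.8  42.  -90.4] 0.0000
-0.075 0.075 45 shift [ 0.0213  0.0024 -0.2179] rv [-0.063  0.114 -0.025] [ 14.9  46.8 135.9 185.   47.7 -89.7] 0.0000
-0.04 0.075 45 shift [ 0.0558  0.0083 -0.2179] rv [-0.063  0.114 -0.025] [ 14.3  45.  130.9 185.1  41.  -90.5] 0.0000
-0.0075 0.075 45 shift [ 0.0879  0.0137 -0.2179] rv [-0.063  0.114 -0.025] [ 13.9  44.1 126.4 185.2  35.6 -91.2] 0.0000
```

Emit:
play_rows:
  commands:
    - [[0.003,0.0,-0.03],[-0.02,0.04,-0.008]]
    - [[0.006,0.0,-0.065],[-0.04,0.07,-0.016]]
    - [[0.009,0.001,-0.1],[-0.063,0.114,-0.025]]
    - [[0.011,0.001,-0.135],[-0.063,0.114,-0.025]]
    - [[0.011,0.001,-0.165],[-0.063,0.114,-0.025]]
    - [[0.02,0.003,-0.19],[-0.063,0.114,-0.025]]
    - [[0.029,0.004,-0.205],[-0.063,0.114,-0.025]]
    - [[0.036,0.005,-0.213],[-0.063,0.114,-0.025]]
    - [[0.036,0.005,-0.213],[-0.063,0.114,-0.025]]
    - [[0.036,0.005,-0.213],[-0.063,0.114,-0.025]]

```text
time_s: 19.35
position: [0.4668, 0.2188, 0.0977]
tcp_rot: [[0.167, 0.697, 0.697], [-0.986, 0.118, 0.119], [0.0, -0.707, 0.707]]
force: [-0.3, -0.0, -0.2]
opening: 0.007
```

```bash
python3 look.py p4.png; python3 - <<'E'
from ik import *
from rig import *
s=read_state(); p=s["position"]; R=s["tcp_rot"]; t=p+.025*R[:,1]
print("tip",[((t-O)@v).round(4) for v in(ex,ey,ez)],"dir",[(R[:,1]@v).round(3) for v in(ex,ey,ez)])
E
```

```text
side 944 lean deg 28.6 x@z=30 0.0007 y [-0.0383  0.0431] zmax 0.1427
top 623 lean deg 29.0 x@z=30 -0.0006 y [-0.0408  0.0384] zmax 0.1418
19.45 [0.4667 0.2186 0.0979] [ 1.03 -0.12  0.13] [ 15.  45. 134. 185.  44. -90.] 0.0082260812996512
tip [np.float64(-0.0612), np.float64(-0.0), np.float64(0.0802)] dir [np.float64(0.707), np.float64(-0.0), np.float64(-0.707)]
```

View pics/p4.png

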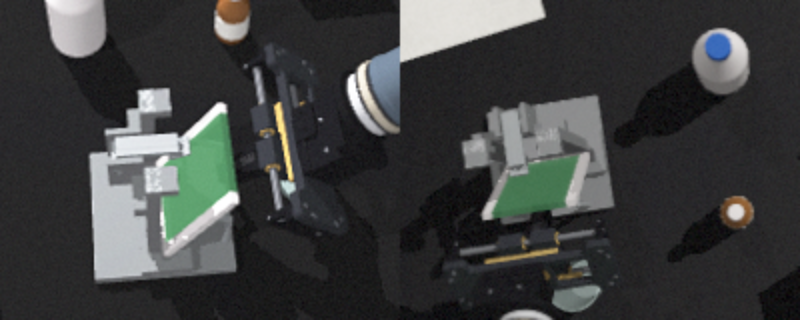

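The plate leans on the props and the closed fingers sit in front of its middle, clear of the beaker. Now I push towards +x.

Emit:
play_rows:
  commands:
    - [[0.006,0.001,0],[0,0,0]]
    - [[0.011,0.0018,0],[0,0,0]]
    - [[0.016,0.0027,0],[0,0,0]]
    - [[0.021,0.0035,0],[0,0,0]]
    - [[0.026,0.0044,0],[0,0,0]]
    - [[0.031,0.0052,0],[0,0,0]]
    - [[0.036,0.006,0],[0,0,0]]
    - [[0.041,0.007,0],[0,0,0]]
    - [[0.045,0.0076,0],[0,0,0]]
    - [[0.045,0.0076,0],[0,0,0]]

```text
time_s: 20.7
position: [0.5096, 0.2257, 0.0963]
tcp_rot: [[0.167, 0.693, 0.702], [-0.986, 0.116, 0.12], [0.002, -0.712, 0.702]]
force: [-5.4, -0.4, 1.4]
opening: 0.003
```

```bash
python3 look.py p5.png; python3 - <<'E'
from ik import *
from rig import *
s=read_state(); p=s["position"]; R=s["tcp_rot"]; t=p+.025*R[:,1]
print("tip",[((t-O)@v).round(4) for v in(ex,ey,ez)])
E
```

```text
side 131 lean deg 9.3 x@z=30 0.0044 y [-0.0399  0.0409] zmax 0.1499
20.8 [0.5097 0.2257 0.0963] [-5.3  -1.59  2.48] [ 14.  44. 128. 185.  36. -91.] 0.004931295724332953
tip [np.float64(-0.0178), np.float64(-0.0003), np.float64(0.0785)]
```

Emit:
play_rows:
  commands:
    - [[0.002,0.0003,0],[0,0,0]]
    - [[0.004,0.0007,0],[0,0,0]]
    - [[0.006,0.001,0],[0,0,0]]
    - [[0.008,0.0013,0],[0,0,0]]
    - [[0.01,0.0017,0],[0,0,0]]
    - [[0.01,0.0017,0],[0,0,0]]
    - [[0.01,0.0017,0],[0,0,0]]

```text
time_s: 21.68
position: [0.5208, 0.2276, 0.0963]
tcp_rot: [[0.167, 0.694, 0.7], [-0.986, 0.116, 0.12], [0.002, -0.71, 0.704]]
force: [-4.5, -0.2, 0.5]
opening: 0.002
```

```bash
cat >> look.py <<'E'
R=s["tcp_rot"]; t=s["position"]+.025*R[:,1]; print("tip",[((t-O)@v).round(4) for v in(ex,ey,ez)])
for n in("side","top"):
    c=capture(n); S=(cloud(c)-O)@np.column_stack([ex,ey,ez])
    m=(abs(S[...,1])<.009)&(S[...,0]>-.022)&(S[...,0]<.055)&(S[...,2]>.135)&(S[...,2]<.2)
    if m.sum()>8: q=S[m]; L=np.polyfit(q[:,0],q[:,2],1); print(n,"catch",m.sum(),"zmed",np.median(q[:,2]).round(4),"slope",L[0].round(3))
    m=(abs(S[...,1])<.056)&(abs(S[...,1])>.014)&(abs(S[...,1])<.027)&(S[...,0]>-.03)&(S[...,0]<.03)&(S[...,2]>.1)&(S[...,2]<.158)
    if m.sum()>4: q=S[m]; print(n,"top edge",m.sum(),"x",np.percentile(q[:,0],[5,50,95]).round(4),"z",np.percentile(q[:,2],[50,95]).round(4))
E
python3 look.py p6.png
```

```text
21.775 [0.5209 0.2276 0.0963] [-4.71  0.02 -0.56] [ 14.  43. 126. 185.  34. -92.] 0.0014756441233795075
tip [np.float64(-0.0064), np.float64(-0.0002), np.float64(0.0786)]
side catch 319 zmed 0.1639 slope 0.026
side top edge 67 x [-0.0192  0.0077  0.0293] z [0.1513 0.1557]
top catch 246 zmed 0.1638 slope 0.049
top top edge 84 x [-0.0002  0.0055  0.0279] z [0.1494 0.1549]
```

Emit:
play_rows:
  commands:
    - [[0.001,0.0002,0],[0,0,0]]
    - [[0.002,0.0003,0],[0,0,0]]
    - [[0.002,0.0003,0],[0,0,0]]

```text
time_s: 22.25
position: [0.5213, 0.2277, 0.0961]
tcp_rot: [[0.167, 0.693, 0.702], [-0.986, 0.116, 0.12], [0.002, -0.712, 0.702]]
force: [-8.7, -1.2, 2.6]
opening: 0.003
```

Emit:
play_rows:
  commands:
    - [[-0.008,-0.0013,0],[0,0,0]]
    - [[-0.02,-0.0034,0],[0,0,0]]
    - [[-0.035,-0.006,0],[0,0,0]]
    - [[-0.05,-0.0085,0.005],[0,0,0]]
    - [[-0.06,-0.01,0.02],[0,0,0]]
    - [[-0.065,-0.011,0.05],[0,0,0]]
    - [[-0.065,-0.011,0.08],[0,0,0]]
    - [[-0.065,-0.011,0.08],[0,0,0]]
    - [[-0.065,-0.011,0.08],[0,0,0]]

```text
time_s: 23.38
position: [0.4588, 0.217, 0.1769]
tcp_rot: [[0.166, 0.697, 0.698], [-0.986, 0.116, 0.119], [0.002, -0.708, 0.706]]
force: [-0.4, -0.4, 0.1]
opening: 0.004
```

```bash
python3 look.py p7.png; python3 - <<'E'
from plan import *
for n in("side","top"):
    S=(cloud(dict(np.load(n+"0.npz")))-O)@np.column_stack([ex,ey,ez])
    m=(abs(S[...,1])<.009)&(S[...,0]>-.022)&(S[...,0]<.055)&(S[...,2]>.135)&(S[...,2]<.2); q=S[m]; print("initial",np.median(q[:,2]),np.polyfit(q[:,0],q[:,2],1)[0])
for n in ("side","top"):
    c=capture(n); P=cloud(c); X,Y,Z=P[...,0],P[...,1],P[...,2]; q=(P-O)@ex; y=(P-O)@ey
    for nm,cx,cy in(("beaker",.42,.2),("drop",.47,.05),("reag",.63,.08)):
        m=(abs(X-cx)<.08)&(abs(Y-cy)<.08)&(Z>.03)&(Z<.16)&((q<-.075)|(y<-.09)); print(n,nm,m.sum(),rect(P,m))
    rk=(X>.58)&(X<.7)&(Y>-.35)&(Y<-.15)&(Z>.08)&(Z<.11)
    for cx in(.607,.667): m=rk&(abs(X-cx)<.02); print("short",P[m].mean(0).round(3))
E
```

```text
23.475 [0.4586 0.2169 0.1759] [-0.18 -0.4  -0.59] [ 15.  30. 133. 188.  28. -94.] 0.0026735139771048746
tip [np.float64(-0.0696), np.float64(-0.0004), np.float64(0.1582)]
side catch 317 zmed 0.1638 slope 0.023
side top edge 60 x [0.0012 0.0187 0.0297] z [0.1514 0.1549]
top catch 249 zmed 0.1638 slope 0.055
top top edge 80 x [0.0001 0.0053 0.0273] z [0.1497 0.1549]
initial 0.16399281810618394 0.03113942920617563
initial 0.16368352081661197 0.04215013545196945
side beaker 134 (array([419.7, 198.2]), array([107.6,  39.9]), 51.8)
side drop 296 (array([484.8,  -8.7]), array([31.4, 36.9]), 80.1)
side reag 984 (array([670.5,  20.9]), array([66.3, 41.4]), 1.8)
short [ 0.608 -0.225  0.092]
short [ 0.668 -0.234  0.092]
top beaker 96 (array([412.1, 197.6]), array([115.1,  36.2]), 21.1)
top drop 168 (array([483.4, -15.1]), array([37.3, 27.7]), 0.9)
top reag 342 (array([671.4,  16.9]), array([67.5, 33.8]), 0.0)
short [ 0.609 -0.233  0.094]
short [ 0.667 -0.243  0.093]
```

View pics/p7.png

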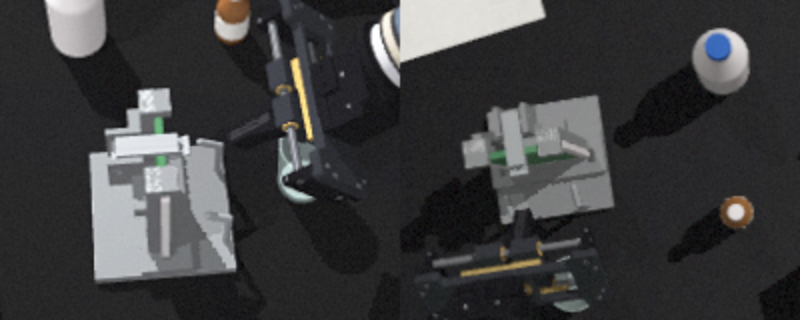

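```bash
python3 -c "
from rig import *
print(hand_in())"
```

```text
the job is handed in; nothing more can be done
None
```

I took the cassette out of the rack, set its foot in the stand's slot, and let go with it leaning on the props. I then pushed it upright with closed, tilted fingers, backed the robot away and handed in at about 23.5 s of the 48 s allowed. No verdict was reported.

What the last checks showed:
- **Lean on the props:** after release both cameras put the lean at 28–29°. The wrist force was close to zero.
- **Upright:** the last image shows the cassette standing against the back rest. Its front face is at about x = 0–1 mm in the stand frame and its top edge at about z = 150–155 mm. The depth points there are sparse and mixed with other parts, so I did not measure the final angle or foot height directly.
- **Catch:** its height and slope match the starting pictures (z about 164 mm), so it is down. Its position in front of the top edge follows from the cassette's position and the image, not from a separate measurement.
- **Bottles and short plates:** both bottles measured within about 1 mm of their start. The short plates' heights and x positions were unchanged. Their mean y came out about 7–20 mm different from the first measurement. The two means were taken over different height bands, so they are not comparable. Nothing came near the plates after the cassette was lifted out.
- **Beaker:** the gripper partly hid it in the last pictures, so it could not be re-measured. It looked unmoved, and no contact force showed near it.
- **Camera disagreement:** the two cameras differed by about 3.5 mm in y throughout, so I used their average.

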